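# Put the serving boards away in their caddy

### The job

One of the small serving boards in the caddy, the dark walnut one, was put away the wrong way round. Draw it out from under the weighted arm, turn it end for end and tuck it back on the pile, and tuck in as well the cherry board that was left on the chopping board. All three must lie flat on one another under the arm, squared up with their blades home against the end stops and their handles sticking out of the open end; do not knock the other things on the table about.

Things in the scene. Friction and masses are not known exactly. Their poses are not given: they have to be found in the camera images.
- caddy: White marble caddy with steel fittings, 200 x 92 mm, fixed, for a pile of serving boards. Origin on the table top; x points from the open end, where handles stick out, to the end stops and hinge; z up. The pile lies on a black mat, top at z = 16 mm. A board that is home has its origin at x = 1, y = 0 and its underside at z = 16, 28 or 40 mm (first, second, third of the pile).
- caddy_stop (a point): Point midway between the front faces of the two steel end stops (12 mm posts at y = +-24 mm, 73 mm tall), at mat level: x = 66, y = 0, z = 16 mm of the caddy. Steel wire side guides, 66 mm tall, stand at x = 24 to 58 mm, 72 to 78 mm apart inside; for x below 20 mm the sides are open, with room for fingers.
- caddy_arm (a joint): Arm of two bent wires 22 mm apart with a steel weight, 0.25 kg, swinging freely on an axis along y at x = 125, z = 62 mm of the caddy, no spring. Angle in rad, growing as it swings up: about -0.15 resting on a pile of one board, 0 on two, +0.14 on three; past about 1.7 it stays leaning back (limit 1.9), else it falls.
- caddy_arm_press (a point): Underside of the arm's round wooden bar (14 mm thick, 40 mm wide), which presses on the pile with about 2 N (x = 42 mm of the caddy). From it smooth wires slope up towards the open end (15, then 38 degrees at angle 0), so the end of a level board slid in 1 to 3 mm above the top of the pile lifts the arm by itself; a push of about 2 to 5 N, more if it drags on the pile.
- caddy_arm_grip (a point): Free front end of the arm, 25 mm above the pile at angle 0 (x = 5, z = 65 mm of the caddy): a wooden sleeve 11 mm thick and 16 mm wide across the caddy, by which the arm can be lifted.
- board_beech: Paddle-shaped serving board, pale beech; at the start the bottom one of the pile in the caddy, right way round. 180 mm long, 12 mm thick, 0.09 kg: blade 130 x 64, handle 50 x 26 mm. Origin: centre of the blade's underside; x points from handle to the blade's free end. Balance point at x = -12 mm. A grip across the blade (64 mm) at x = -25 mm is clear of guides and arm either way round.
- board_beech_tip (a point): Middle of the blade's free end (x = 65 mm of the board), half way up its thickness.
- board_beech_handle (a point): Middle of the handle's end (x = -115 mm of the board), half way up its thickness.
- board_walnut: Same shape, size and axes as board_beech, mass up to 0.13 kg: dark brown walnut; at the start on top of the beech one in the caddy, wrong way round (handle under the arm, blade sticking out).
- board_walnut_tip (a point): Middle of the blade's free end (x = 65 mm of the board), half way up its thickness.
- board_walnut_handle (a point): Middle of the handle's end (x = -115 mm of the board), half way up its thickness.
- board_cherry: Same shape, size and axes as board_beech, mass up to 0.13 kg: red-brown cherry; at the start lying on the chopping board.
- board_cherry_tip (a point): Middle of the blade's free end (x = 65 mm of the board), half way up its thickness.
- board_cherry_handle (a point): Middle of the handle's end (x = -115 mm of the board), half way up its thickness.
- chopping_board: Brown wooden chopping board, 170 x 280 x 22 mm, lying loose, its long side (its y axis) running roughly away from the robot. Origin: centre of its underside.
- mug: Red mug, 74 mm wide, 77 mm high, origin at the underside.
- lemon: Lemon on the plate, 78 x 55 mm, 56 mm high, origin at the underside.
- plate: White plate with a blue rim, 200 mm wide, 20 mm high, origin at the underside.
- canister: Flowered storage jar with white lid, 113 mm wide, 158 mm high, origin at the underside.
- fruit_basket: Wire basket of fruit, 276 mm wide, 155 mm high, origin at the underside.
- jar: Small jar with a white cap, 64 mm wide, 87 mm high, origin at the underside.
- spice_jar_red: Spice jar with red cap, 44 mm wide, 105 mm high, origin at the underside.
- spice_jar_gold: Spice jar with gold cap, 42 mm wide, 106 mm high, origin at the underside.

How it is judged (in metres and radians):
On the way, in this order (a step that is already met when the one before it is completed fails the run):
1. the walnut board has been drawn out from under the arm ((x of board_walnut_handle in the frame of caddy below -0.01 m or z of board_walnut_handle in the frame of caddy above 0.1 m or horizontal distance between board_walnut_handle and caddy_stop above 0.12 m)), for 0.05 s.
2. the walnut board lies in the caddy the right way round, its blade home under the arm (x of board_walnut_tip in the frame of caddy between 0.054 and 0.07 m and y of board_walnut_tip in the frame of caddy between -0.012 and 0.012 m and x of board_walnut_handle in the frame of caddy below -0.1 m and y of board_walnut_handle in the frame of caddy between -0.025 and 0.025 m and angle between board_walnut's own z axis and vertical below 0.08 rad and height (world z) of board_walnut below 0.048 m and value of joint caddy_arm between -0.08 and 0.25 rad), for 0.2 s.
At the end, for the whole second after the job is handed in: All three boards lie at rest, flat in one pile (tilt under 0.08 rad), each blade end within 12 mm of the end stops and of the centre line, each handle end out of the open end within 25 mm of the centre line, the arm resting on the three (joint 0.07 to 0.21) (x of board_beech_tip in the frame of caddy between 0.054 and 0.07 m and y of board_beech_tip in the frame of caddy between -0.012 and 0.012 m and x of each of board_beech_handle, board_walnut_handle, board_cherry_handle in the frame of caddy below -0.1 m and y of board_beech_handle in the frame of caddy between -0.025 and 0.025 m and angle between each of board_beech, board_walnut, board_cherry's own z axis and vertical below 0.08 rad and height (world z) of each of board_beech, board_walnut, board_cherry below 0.048 m and x of board_walnut_tip in the frame of caddy between 0.054 and 0.07 m and y of board_walnut_tip in the frame of caddy between -0.012 and 0.012 m and y of board_walnut_handle in the frame of caddy between -0.025 and 0.025 m and x of board_cherry_tip in the frame of caddy between 0.054 and 0.07 m and y of board_cherry_tip in the frame of caddy between -0.012 and 0.012 m and y of board_cherry_handle in the frame of caddy between -0.025 and 0.025 m and linear speed of each of board_beech, board_walnut, board_cherry below 0.02 m/s and value of joint caddy_arm between 0.07 and 0.21 rad and velocity of joint caddy_arm between -0.05 and 0.05 rad/s); the robot touches nothing.
It fails at once if another thing on the table was knocked more than 30 mm away or tipped over (distance of any of mug, lemon, plate, canister, fruit_basket, jar, spice_jar_red, spice_jar_gold from where it was at the start of the episode above 0.03 m or angle between any of mug, plate, canister, fruit_basket, jar, spice_jar_red, spice_jar_gold's own z axis and vertical above 0.4 rad).
It also fails if it takes over 67 s, if anything falls off the work surface, if the arm or the gripper's body presses on something with over 40 N, if the wrist force passes 120 N, or if a joint passes its speed limit or range.

### The arm

A 6-joint arm with a two-finger parallel gripper is mounted at the origin on a cart in front of the work surface, level with it; the furniture and walls round the work are solid. World frame = base frame: x ahead of the robot, y to its left, z up, the work surface at z = 0. Lengths are in mm, angles in rad, forces in N, time in s.
With the tool pointing down it reaches from about 375 to 975 mm from the base axis. Payload 3.8 kg.
Tool frame: the origin (TCP) lies midway between the tips of the shut fingers; the grasp point (between the pads) lies r.grip_point_offset behind it (r.grip_point_offset is the distance from the TCP to the grasp point, in mm); z points along the fingers, y is the line along which they close (so a half turn about z gives the same grasp; the last joint's range is limited). The gripper opens to 85 mm and grips with 20 to 120 N. Pads are 22 mm wide; open, the fingers measure 114 mm over their backs; the gripper's body (76 mm by 85 mm) begins 54 mm behind the grasp point. The pads swing forward as they close: fully open they stand 13 mm farther back than shut.
Start: joints at [-1.37, 0.264, 1.604, -0, 1.274, -0.037], TCP at [159.001, -656, 231.28] pointing down, gripper open.
Joint ranges: [-2.63, 2.63], [-0.94, 2.18], [0.31, 2.57], [-1.31, 4.45], [0, 2.66], [-2.55, 2.55]. Speed limits (rad/s): [2.57, 2.57, 3.14, 3.14, 3.14, 3.14].

### API

Orientations are given as a unit quaternion [w, x, y, z].
In Python, from cell import r gives the robot as it stands.
- The arm moves only by the tool apply_moves, never from a script. Its argument "commands" is a list of rows, each an object with "grip": the opening, from 0 (shut) to 1 (fully open); "dp": the shift along the world's x, y, z in cm, a list of three; "turn": the turn, a rotation vector about the world's x, y, z in degrees, a list of three. In form: [{"grip": grip, "dp": [x, y, z], "turn": [rx, ry, rz]}, ...]. A call has 1 to 12 rows; each row is the pose to reach, as a shift and turn from the pose commanded when the call began; what a row does not reach only later rows make up. A row lasts 1/8 s, in which the tool goes at most 62.5 mm and 10.7 degrees, less where a joint would pass 70% of its speed; a pose out of reach is approached as far as the arm can. A call with a gripper value outside its range is refused whole. The fingers move at their own pace and stop on an object; "newtons" is the grip in N (left out, the last holds). Time passes only in rows, so rows that repeat a pose let the fingers close. It gives the time, the measured TCP pose, the force, the opening and the grip force at its end, in the units of the state.
- r.read_state(): the state, without advancing time (a new reading comes with each control period).
- r.capture(name): name is "scene" or "top" or "wrist"; returns a dict with "pixels" (400x640x3 uint8, red, green, blue), "fov_y" (degrees; the focal length in pixels is half the picture's height over the tangent of half this angle, whatever the lens; pixels are square), "cx", "cy" (the principal point, pixels), "R" (3x3) and "t" (3): a world point X has camera coordinates R X + t. Camera axes: x right, y down, z forward; pixel columns grow to the right and rows downward; lengths in mm; the calibration is good to about 2 mm. A picture is of the moment at which its call begins. There is no depth.
- r.sign_off(): hands the job in; it is judged then, once.
The state is a dict: "t": time; "joint_positions": joint angles; "qvel": joint speeds; "tau": joint torques, N m; "tcp_pos": TCP position; "tcp_rot": TCP orientation; "ft_force": force on the tool from outside, world axes, zero at the start; "torque": the same for the moment, N m; "grip_width": finger opening in mm; "finger_force": force on a finger pad.
Only numpy, scipy, OpenCV 4.12 (cv2) and the standard library are available. Lean on these libraries where they do the work, as an engineer would, in place of code of your own. Each camera call takes 0.05 s, during which the arm holds its last target. There are 200 camera calls.

## Working session

There is one attempt and no reset: what is moved stays moved. The work goes in short steps, Python scripts to look and compute and a tool call to move; the robot and the scene stay as the last step left them, time stands still between calls to the robot, and variables do not carry over. Pictures are saved under pics/ and viewed, at most 10 in all, crops included, and the job is handed in when it is done.

Besides the shell and the picture viewer there is one more tool, called after ">>>" as a command line: name --argument value ..., lists and objects as JSON in quotes. apply_moves: Moves the arm, as the interface text tells. Its arguments: {"type":"object","properties":{"commands":{"type":"array","items":{"type":"object","properties":{"grip":{"type":"number"},"dp":{"type":"array","items":{"type":"number"}},"turn":{"type":"array","items":{"type":"number"}}}}},"newtons":{"type":"number"}},"required":["commands"]}

```bash
mkdir -p pics
cat > h.py <<'E'
import numpy as np, cv2
from cell import r
def snap(n,f,crop=None,s=1):
    c=r.capture(n); im=c["pixels"][:,:,::-1]
    np.savez("pics/"+f+".npz",**{k:c[k] for k in("fov_y","cx","cy","R","t")})
    cv2.imwrite("pics/"+f+"_raw.png",im)
    if crop: x0,y0,x1,y1=crop; im=im[y0:y1,x0:x1]
    im=cv2.resize(np.ascontiguousarray(im),None,fx=s,fy=s,interpolation=cv2.INTER_CUBIC)
    cv2.imwrite("pics/"+f+".png",im); return c
def ray(c,u,v,z):
    f=200/np.tan(np.radians(float(c["fov_y"]))/2)
    R=np.array(c["R"]);t=np.array(c["t"])
    d=R.T@np.array([(u-c["cx"])/f,(v-c["cy"])/f,1]); o=-R.T@t
    return o+d*(z-o[2])/d[2]
def proj(c,X):
    f=200/np.tan(np.radians(float(c["fov_y"]))/2)
    p=np.array(c["R"])@np.array(X)+np.array(c["t"]); return c["cx"]+f*p[0]/p[2],c["cy"]+f*p[1]/p[2]
E
python3 - <<'E'
from h import *
for n in("scene","top"):
    c=snap(n,n+"0",s=1.25); print(n,c["fov_y"],(-np.array(c["R"]).T@np.array(c["t"])).round(),np.array(c["R"]).round(2).tolist())
s=r.read_state();print(s["tcp_pos"],s["tcp_rot"],r.grip_point_offset)
E
```

```text
scene 49.48552004371918 [ 159.  674. 1096.] [[-0.86, -0.51, 0.0], [-0.4, 0.66, -0.64], [0.33, -0.55, -0.77]]
top 56.272570391221564 [ 495.  -26. 1120.] [[-0.02, -1.0, 0.01], [-1.0, 0.02, -0.08], [0.08, -0.01, -1.0]]
[ 158.87454956 -655.34549455  230.06130503] [-1.03132339e-03  9.92939780e-01  1.18615017e-01 -8.47152207e-05] 18.700000000000003
```

View pics/top0.png

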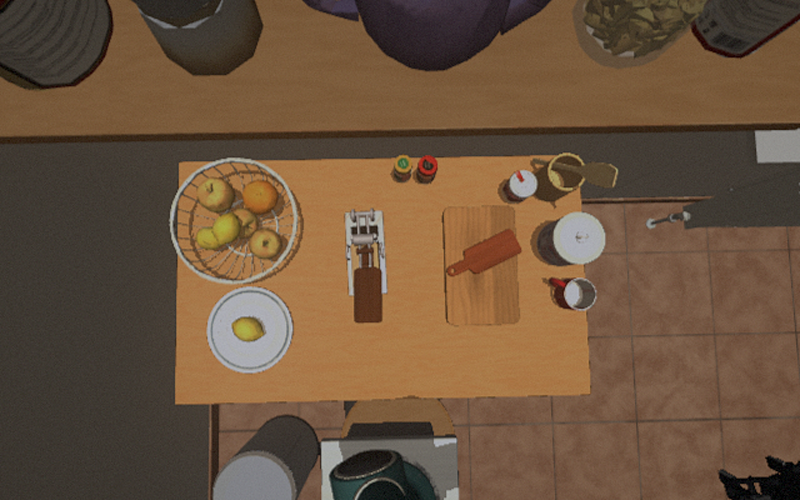

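View pics/scene0.png

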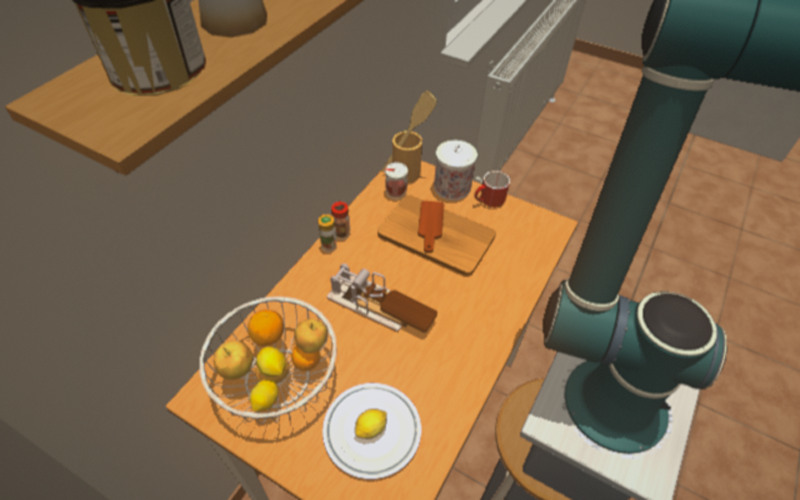

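The top view shows the caddy at about (365,250) in the enlarged picture, with its stops away from the robot and the walnut blade at (368,293). The cherry board is at (485,253) on the chopping board. I'll enlarge this area.

Run:
```python
from h import *
im=cv2.imread("pics/top0_raw.png")[160:265,265:425]
cv2.imwrite("pics/topc.png",cv2.resize(im,None,fx=5,fy=5,interpolation=cv2.INTER_CUBIC))
```

```text
(no output)
```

View pics/topc.png

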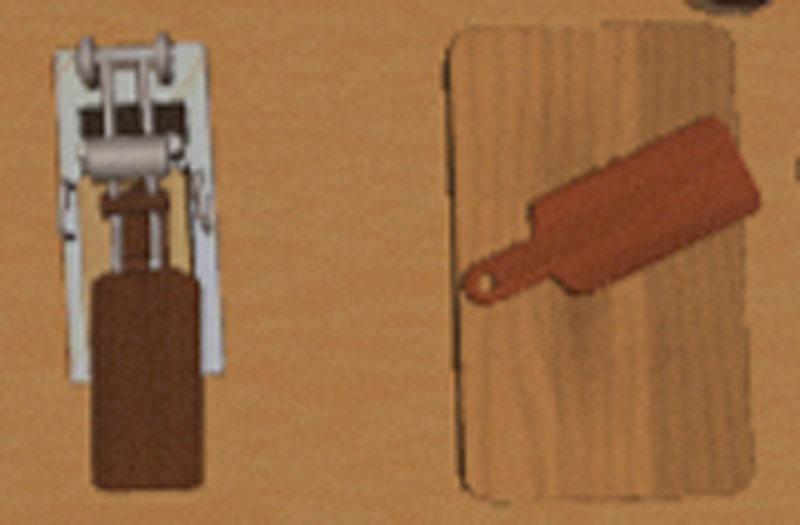

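Run:
```python
from h import *
c=np.load("pics/top0.npz")
P=lambda u,v,z: ray(c,265+(u+.5)/5-.5,160+(v+.5)/5-.5,z)[:2]
for n,z,pts in [("caddybase",10,[(72,381),(222,373),(55,47),(208,43)]),
 ("walnut",40,[(93,489),(203,487),(93,280),(201,280),(147,490),(147,272)]),
 ("wbar",58,[(103,204),(167,202)]),("weight",75,[(88,158),(168,155)]),("hinge",62,[(88,62),(165,60)]),
 ("cherry",34,[(716,116),(760,203),(530,208),(583,293),(738,157),(470,290),(486,283)]),
 ("chop",22,[(450,30),(735,28),(465,497),(752,487)])]:
    print(n,[P(*p,z).round(1).tolist() for p in pts])
d=P(738,157,34)-P(472,289,34);print(np.degrees(np.arctan2(d[1],d[0])),np.hypot(*d))
d=P(140,45,10)-P(147,377,10);print(np.degrees(np.arctan2(d[1],d[0])),np.hypot(*d))
d=P(147,272,40)-P(148,489,40);print(np.degrees(np.arctan2(d[1],d[0])),np.hypot(*d))
```

```text
caddybase [[486.7, 86.3], [489.6, -2.3], [686.1, 94.0], [686.8, 2.4]]
walnut [[425.2, 72.1], [424.9, 9.2], [544.8, 70.5], [543.5, 8.2], [423.9, 41.2], [548.7, 39.3]]
wbar [[587.1, 62.6], [587.5, 26.2]]
weight [[611.7, 69.3], [612.5, 24.4]]
hinge [[668.2, 69.7], [668.5, 25.8]]
cherry [[633.6, -295.0], [581.9, -318.8], [581.8, -184.1], [531.6, -213.4], [609.2, -307.0], [534.7, -147.7], [538.5, -157.1]]
chop [[689.7, -141.7], [687.6, -311.4], [414.6, -142.6], [416.7, -310.5]]
-64.92012109851714 174.52159291840687
0.31381319283273823 198.21663128610382
-0.6338043087187984 124.25110620905191
```

The crop shows the caddy base between (72,381), (222,373), (55,47) and (208,43), so its yaw is about +1.9° and its origin about (543,44). The walnut points back at the robot with its blade centre near (489,40). The cherry tip is at (738,157) and its handle at (470,290), heading −65°. I'll hover over the caddy and look with the wrist camera.

>>> apply_moves --commands '[{"grip": 1, "dp": [5, 10, 1], "turn": [0, 0, -3]}, {"grip": 1, "dp": [8, 16, 2], "turn": [0, 0, -8]}, {"grip": 1, "dp": [11, 22, 2], "turn": [0, 0, -14.2]}, {"grip": 1, "dp": [14, 28, 2], "turn": [0, 0, -14.2]}, {"grip": 1, "dp": [17, 34, 2], "turn": [0, 0, -14.2]}, {"grip": 1, "dp": [20, 40, 2], "turn": [0, 0, -14.2]}, {"grip": 1, "dp": [23, 46, 2], "turn": [0, 0, -14.2]}, {"grip": 1, "dp": [26, 52, 2], "turn": [0, 0, -14.2]}, {"grip": 1, "dp": [29, 58, 2], "turn": [0, 0, -14.2]}, {"grip": 1, "dp": [32, 64, 2], "turn": [0, 0, -14.2]}, {"grip": 1, "dp": [34.1, 69.6, 2], "turn": [0, 0, -14.2]}, {"grip": 1, "dp": [34.1, 69.6, 2], "turn": [0, 0, -14.2]}]'

```text
t: 1.6
tcp_pos: [489.6, 18.3, 251.1]
tcp_rot: [0.0, 1.0, -0.005, 0.0]
ft_force: [0.9, -0.2, 0.8]
grip_width: 85.2
finger_force: 0.0
```

Run:
```python
from h import *
c=snap("wrist","w0",s=1.25)
s=r.read_state();print(s["t"],s["tcp_pos"],s["tcp_rot"],s["joint_positions"])
print(c["fov_y"],(-np.array(c["R"]).T@np.array(c["t"])).round(),np.array(c["R"]).round(2).tolist())
```

```text
1.65 [492.03698051  25.14228051 251.14594394] [-0.00312799  0.99998963 -0.00308195  0.00120381] [-0.00393023 -0.10039847  1.95960136  0.00653229  1.27999327  1.57116458]
63.8325910482419 [555.  18. 393.] [[-0.01, -1.0, -0.0], [-0.96, 0.01, 0.26], [-0.26, 0.0, -0.96]]
```

View pics/w0.png

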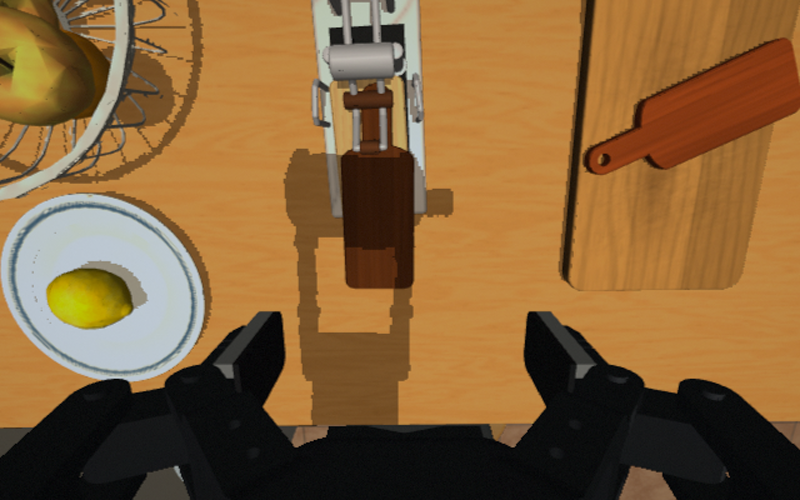

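The wrist view shows the caddy at about (370,100), the walnut blade from (345,288) to (413,150), and the cherry at right. The arm was still settling, so I'll take a second, closer crop.

>>> apply_moves --commands '[{"grip": 1, "dp": [0, 0, 0], "turn": [0, 0, 0]}, {"grip": 1, "dp": [0, 0, 0], "turn": [0, 0, 0]}]'

```text
t: 1.9
tcp_pos: [488.7, 15.6, 250.8]
tcp_rot: [0.0, 1.0, -0.005, -0.001]
ft_force: [-0.1, -0.2, 0.2]
grip_width: 85.4
finger_force: 0.0
```

Run:
```python
from h import *
c=snap("wrist","w1",(240,0,400,235),2.55)
s=r.read_state();print(s["t"],s["tcp_pos"],s["tcp_rot"],s["qvel"])
```

```text
1.95 [488.70491555  15.12332222 250.90828111] [ 2.31860630e-04  9.99983486e-01 -5.72527379e-03 -4.40825124e-04] [-0.01651594 -0.00449326 -0.00059987  0.00198642 -0.0029023   0.00251389]
```

View pics/w1.png

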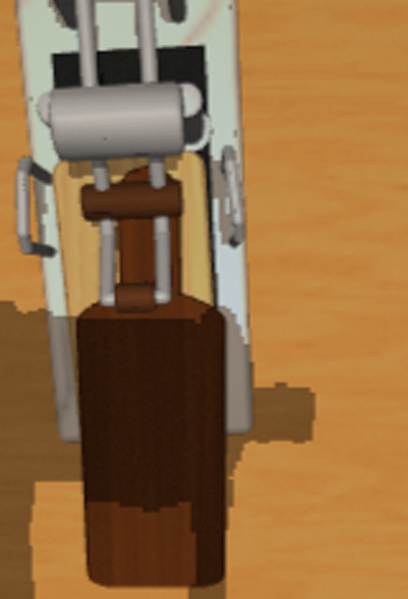

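Run:
```python
from h import *
c=np.load("pics/w1.npz")
P=lambda u,v,z: ray(c,240+(u+.5)/2.55-.5,(v+.5)/2.55-.5,z)[:2].round(1).tolist()
for n,z,pts in [("walnut",40,[(86,583),(224,581),(79,318),(224,315)]),("caddyfront",12,[(62,440),(252,432)]),
 ("caddyedges",12,[(20,20),(238,20)]),
 ("beechtip",28,[(57,163),(204,155)]),("beech side",28,[(66,265),(215,290)]),("bar",54,[(82,200),(181,197)]),("barbot",47,[(82,200),(181,197)]),("sleeve",66,[(115,297),(158,296)]),("weightc",75,[(50,122),(185,118)])]:
    print(n,[P(*p,z) for p in pts])
```

```text
walnut [[424.3, 74.4], [424.6, 11.2], [542.4, 71.3], [543.0, 10.5]]
caddyfront [[485.6, 86.8], [488.5, -2.7]]
caddyedges [[661.8, 93.8], [660.9, 3.5]]
beechtip [[604.5, 79.0], [607.0, 18.2]]
beech side [[564.1, 77.6], [553.1, 14.1]]
bar [[587.5, 65.5], [588.2, 27.1]]
barbot [[588.2, 66.6], [588.9, 27.3]]
sleeve [[551.0, 52.9], [551.2, 36.2]]
weightc [[611.6, 72.4], [612.4, 24.4]]
```

>>> apply_moves --commands '[{"grip": 1, "dp": [1.2, 1.2, -2], "turn": [0, 0, -0.2]}, {"grip": 1, "dp": [2.5, 2.5, -6], "turn": [0, 0, -0.2]}, {"grip": 1, "dp": [2.5, 2.5, -10], "turn": [0, 0, -0.2]}, {"grip": 1, "dp": [2.5, 2.5, -14], "turn": [0, 0, -0.2]}, {"grip": 1, "dp": [2.5, 2.5, -17], "turn": [0, 0, -0.2]}, {"grip": 1, "dp": [2.5, 2.5, -19], "turn": [0, 0, -0.2]}, {"grip": 1, "dp": [2.5, 2.5, -20.5], "turn": [0, 0, -0.2]}, {"grip": 1, "dp": [2.5, 2.5, -21.8], "turn": [0, 0, -0.2]}, {"grip": 1, "dp": [2.5, 2.5, -22.7], "turn": [0, 0, -0.2]}, {"grip": 1, "dp": [2.5, 2.5, -22.7], "turn": [0, 0, -0.2]}]'

```text
t: 3.2
tcp_pos: [514.0, 41.2, 23.8]
tcp_rot: [0.0, 1.0, -0.007, -0.0]
ft_force: [0.7, 0.7, -0.1]
grip_width: 85.4
finger_force: 0.0
```

>>> apply_moves --commands '[{"grip": 0.6, "dp": [0, 0, 0], "turn": [0, 0, 0]}, {"grip": 0.5, "dp": [0, 0, 0], "turn": [0, 0, 0]}, {"grip": 0.5, "dp": [0, 0, 0], "turn": [0, 0, 0]}, {"grip": 0.5, "dp": [0, 0, 0], "turn": [0, 0, 0]}, {"grip": 0.5, "dp": [0, 0, 0], "turn": [0, 0, 0]}]' --newtons 50

```text
t: 3.82
tcp_pos: [515.2, 41.5, 25.4]
tcp_rot: [-0.0, 1.0, -0.007, 0.001]
ft_force: [-1.2, -0.2, 6.1]
grip_width: 62.5
finger_force: 55.5
```

Run:
```python
from h import *
c=snap("scene","s1",(240,190,400,290),5)
```

```text
(no output)
```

View pics/s1.png

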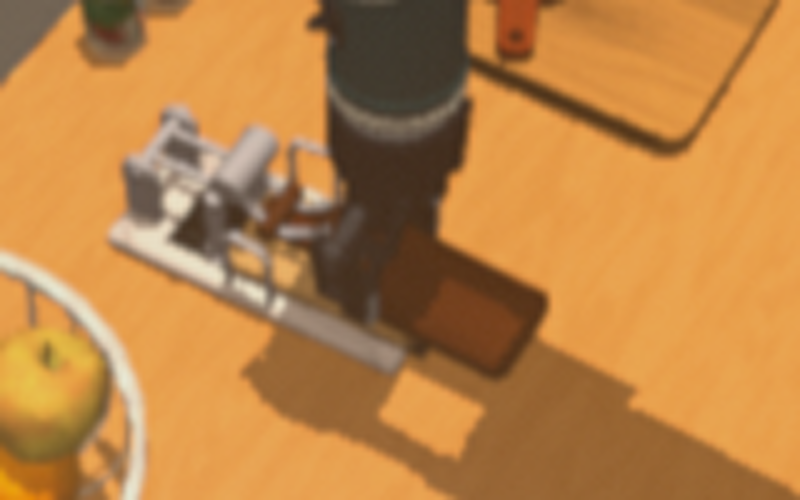

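The scene view shows both fingers on the walnut blade at about (370,280). The tool reads 6 N upward, so I'll ease that load while drawing the board out a little, then check that the beech stays.

>>> apply_moves --commands '[{"grip": 0.5, "dp": [0, 0, 0.2], "turn": [0, 0, 0]}, {"grip": 0.5, "dp": [0, 0, 0.3], "turn": [0, 0, 0]}, {"grip": 0.5, "dp": [-0.5, 0, 0.3], "turn": [0, 0, 0]}, {"grip": 0.5, "dp": [-1.2, 0, 0.3], "turn": [0, 0, 0]}, {"grip": 0.5, "dp": [-2, 0, 0.3], "turn": [0, 0, 0]}, {"grip": 0.5, "dp": [-2, 0, 0.3], "turn": [0, 0, 0]}]'

```text
t: 4.62
tcp_pos: [492.0, 41.3, 26.6]
tcp_rot: [0.0, 1.0, -0.007, -0.002]
ft_force: [-2.0, 0.2, -2.5]
grip_width: 62.4
finger_force: 55.1
```

Run:
```python
from h import *
c=snap("wrist","w2",(180,0,460,210),2.8)
```

```text
(no output)
```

View pics/w2.png

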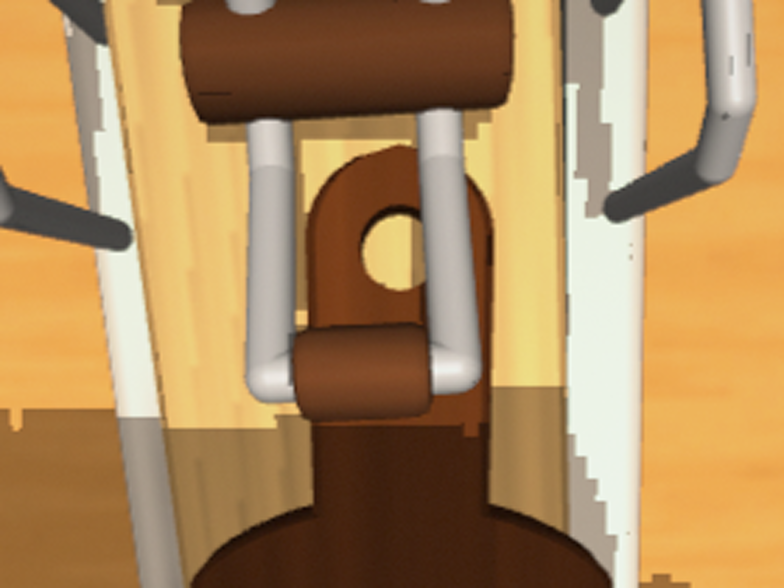

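The wrist crop shows the walnut's handle end at (400,150), already clear of the bar at (345,60), with the beech pile still under it. I'll draw it the rest of the way out and lift.

>>> apply_moves --commands '[{"grip": 0.5, "dp": [-1, 0, 0], "turn": [0, 0, 0]}, {"grip": 0.5, "dp": [-3, 0, 0], "turn": [0, 0, 0]}, {"grip": 0.5, "dp": [-5, 0, 0], "turn": [0, 0, 0]}, {"grip": 0.5, "dp": [-7, 0, 0], "turn": [0, 0, 0]}, {"grip": 0.5, "dp": [-8.5, 0, 0.2], "turn": [0, 0, 0]}, {"grip": 0.5, "dp": [-9, 0, 2], "turn": [0, 0, 0]}, {"grip": 0.5, "dp": [-9, 0, 5], "turn": [0, 0, 4]}, {"grip": 0.5, "dp": [-9, 0, 8], "turn": [0, 0, 12]}, {"grip": 0.5, "dp": [-9, 0, 10], "turn": [0, 0, 20]}, {"grip": 0.5, "dp": [-9, 0, 10], "turn": [0, 0, 28]}, {"grip": 0.5, "dp": [-9, 0, 10], "turn": [0, 0, 28]}]' --newtons 80

```text
t: 6.05
tcp_pos: [404.8, 41.3, 128.1]
tcp_rot: [0.0, 0.972, 0.235, 0.001]
ft_force: [0.1, 0.8, -1.2]
grip_width: 61.8
finger_force: 88.3
```

Run:
```python
from h import *
c=snap("wrist","w3",s=1.25)
s=r.read_state();print(s["tcp_pos"],s["ft_force"],s["torque"])
```

```text
[404.38585905  41.29589096 127.56773376] [-0.42279304 -0.24528767 -1.45926167] [ 0.05902736 -0.00422292 -0.06107256]
```

View pics/w3.png

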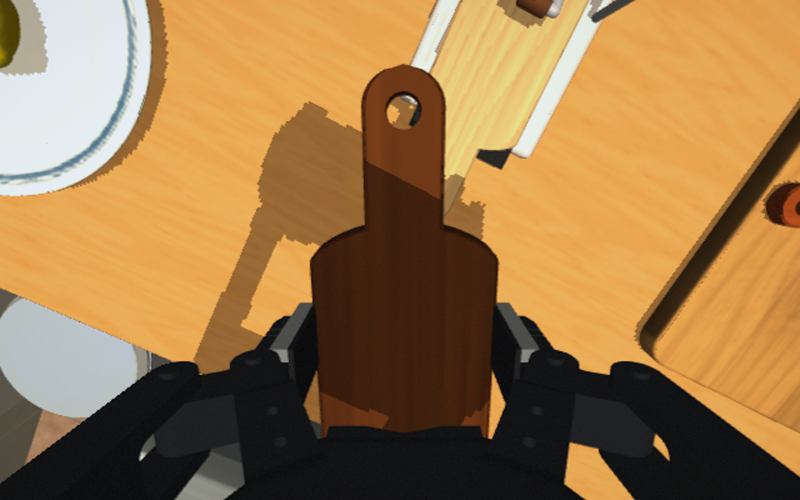

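Run:
```python
from h import *
c=np.load("pics/w3.npz")
P=lambda u,v,z: ray(c,(u+.5)/1.25-.5,(v+.5)/1.25-.5,z).round(1).tolist()
print("beech right shoulder",P(513,137,28),P(480,152,28),"mat front",P(482,160,16),P(505,167,16),"caddy corner",P(522,158,12),"left edge",P(413,68,12))
print("walnut z~135:")
for z in(132,144): print([P(*p,z)[:2] for p in [(403,66),(363,105),(445,105),(312,268),(497,262)]])
s=cv2.imread("pics/w3_raw.png")[90:180,320:440]
```

```text
beech right shoulder [494.0, 16.7, 28.0] [477.9, 29.5, 28.0] mat front [475.0, 23.9, 16.0] [477.9, 9.1, 16.0] caddy corner [487.8, 1.4, 12.0] left edge [502.7, 86.3, 12.0]
walnut z~135:
[[483.2, 82.6], [466.9, 88.8], [479.0, 65.1], [408.4, 81.2], [440.8, 22.9]]
[[481.4, 81.6], [466.5, 87.3], [477.6, 65.7], [413.1, 80.3], [442.7, 27.1]]
```

The wrist view shows the walnut held level and the beech still home, its shoulder at (513,137) on the picture. Next is the turn end for end.

>>> apply_moves --commands '[{"grip": 0.5, "dp": [0, 0, 0], "turn": [0, 0, 5]}, {"grip": 0.5, "dp": [0, 0, 0], "turn": [0, 0, 15]}, {"grip": 0.5, "dp": [0, 0, 0], "turn": [0, 0, 25]}, {"grip": 0.5, "dp": [0, 0, 0], "turn": [0, 0, 35]}, {"grip": 0.5, "dp": [0, 0, 0], "turn": [0, 0, 45]}, {"grip": 0.5, "dp": [0, 0, 0], "turn": [0, 0, 55]}, {"grip": 0.5, "dp": [0, 0, 0], "turn": [0, 0, 65]}, {"grip": 0.5, "dp": [0, 0, 0], "turn": [0, 0, 75]}, {"grip": 0.5, "dp": [0, 0, 0], "turn": [0, 0, 85]}, {"grip": 0.5, "dp": [0, 0, 0], "turn": [0, 0, 95]}, {"grip": 0.5, "dp": [0, 0, 0], "turn": [0, 0, 105]}, {"grip": 0.5, "dp": [0, 0, 0], "turn": [0, 0, 115]}]'

```text
t: 7.6
tcp_pos: [403.9, 41.3, 126.8]
tcp_rot: [-0.0, 0.322, 0.947, -0.0]
ft_force: [-0.9, -0.5, -1.1]
grip_width: 61.5
finger_force: 88.3
```

>>> apply_moves --commands '[{"grip": 0.5, "dp": [0, 0, 0], "turn": [0, 0, 10]}, {"grip": 0.5, "dp": [0, 0, 0], "turn": [0, 0, 20]}, {"grip": 0.5, "dp": [0, 0, 0], "turn": [0, 0, 30]}, {"grip": 0.5, "dp": [0.5, -0.1, -1], "turn": [0, 0, 39.8]}, {"grip": 0.5, "dp": [1.4, -0.1, -2], "turn": [0, 0, 39.8]}, {"grip": 0.5, "dp": [2.4, -0.1, -4], "turn": [0, 0, 39.8]}, {"grip": 0.5, "dp": [2.4, -0.1, -6], "turn": [0, 0, 39.8]}, {"grip": 0.5, "dp": [2.4, -0.1, -7.5], "turn": [0, 0, 39.8]}, {"grip": 0.5, "dp": [2.4, -0.1, -8.5], "turn": [0, 0, 39.8]}, {"grip": 0.5, "dp": [2.4, -0.1, -8.5], "turn": [0, 0, 39.8]}]'

```text
t: 8.85
tcp_pos: [427.6, 40.3, 41.4]
tcp_rot: [-0.001, -0.017, 1.0, -0.0]
ft_force: [0.4, -0.2, -0.3]
grip_width: 61.5
finger_force: 88.3
```

Run:
```python
from h import *
s=r.read_state();q=np.array(s["tcp_rot"]);print(s["tcp_pos"],q,2*np.degrees(np.arctan2(q[2],q[1]))-90,s["ft_force"])
```

```text
[427.57616389  40.26295705  41.42355466] [-9.82246589e-04 -1.71856878e-02  9.99851832e-01 -2.85007937e-05] 91.96943266454232 [ 0.40704023 -0.1795035  -0.30232333]
```

>>> apply_moves --commands '[{"grip": 0.5, "dp": [0, 0, -0.7], "turn": [0, 0, 0.1]}, {"grip": 0.5, "dp": [0, 0, -1.4], "turn": [0, 0, 0.1]}, {"grip": 0.5, "dp": [0, 0, -1.4], "turn": [0, 0, 0.1]}, {"grip": 0.5, "dp": [1, 0, -1.4], "turn": [0, 0, 0.1]}, {"grip": 0.5, "dp": [2, 0, -1.4], "turn": [0, 0, 0.1]}, {"grip": 0.5, "dp": [3, 0.1, -1.4], "turn": [0, 0, 0.1]}, {"grip": 0.5, "dp": [4, 0.1, -1.4], "turn": [0, 0, 0.1]}, {"grip": 0.5, "dp": [4, 0.1, -1.4], "turn": [0, 0, 0.1]}]'

```text
t: 9.85
tcp_pos: [468.9, 41.3, 28.0]
tcp_rot: [-0.0, -0.019, 1.0, -0.0]
ft_force: [-0.5, 0.4, -3.7]
grip_width: 61.6
finger_force: 88.1
```

>>> apply_moves --commands '[{"grip": 0.5, "dp": [0.8, 0, 0], "turn": [0, 0, 0]}, {"grip": 0.5, "dp": [1.6, 0.1, 0], "turn": [0, 0, 0]}, {"grip": 0.5, "dp": [2.4, 0.1, 0], "turn": [0, 0, 0]}, {"grip": 0.5, "dp": [3.2, 0.1, 0], "turn": [0, 0, 0]}, {"grip": 0.5, "dp": [4, 0.2, 0], "turn": [0, 0, 0]}, {"grip": 0.5, "dp": [4, 0.2, 0], "turn": [0, 0, 0]}]'

```text
t: 10.6
tcp_pos: [510.6, 43.4, 29.0]
tcp_rot: [0.002, -0.019, 1.0, 0.0]
ft_force: [0.1, -0.0, -2.1]
grip_width: 61.8
finger_force: 88.1
```

>>> apply_moves --commands '[{"grip": 0.5, "dp": [0.2, 0, -0.1], "turn": [0, 0, 0]}, {"grip": 0.5, "dp": [0.4, 0, -0.1], "turn": [0, 0, 0]}, {"grip": 0.5, "dp": [0.6, 0, -0.1], "turn": [0, 0, 0]}, {"grip": 0.5, "dp": [0.6, 0, -0.1], "turn": [0, 0, 0]}]'

```text
t: 11.1
tcp_pos: [514.3, 43.3, 27.2]
tcp_rot: [-0.0, -0.019, 1.0, -0.0]
ft_force: [-0.3, 0.2, -3.2]
grip_width: 61.6
finger_force: 88.1
```

>>> apply_moves --commands '[{"grip": 0.5, "dp": [0.2, 0, 0], "turn": [0, 0, 0]}, {"grip": 0.5, "dp": [0.4, 0, 0], "turn": [0, 0, 0]}, {"grip": 0.5, "dp": [0.4, 0, 0], "turn": [0, 0, 0]}, {"grip": 0.5, "dp": [0.4, 0, 0], "turn": [0, 0, 0]}]'

```text
t: 11.6
tcp_pos: [518.7, 43.3, 27.4]
tcp_rot: [0.0, -0.019, 1.0, -0.0]
ft_force: [-1.2, 0.4, -2.7]
grip_width: 61.4
finger_force: 88.1
```

>>> apply_moves --commands '[{"grip": 0.5, "dp": [0.15, 0, 0], "turn": [0, 0, 0]}, {"grip": 0.5, "dp": [0.3, 0, 0], "turn": [0, 0, 0]}, {"grip": 0.5, "dp": [0.3, 0, 0], "turn": [0, 0, 0]}]'

```text
t: 11.98
tcp_pos: [521.5, 43.3, 27.3]
tcp_rot: [0.0, -0.019, 1.0, 0.0]
ft_force: [-1.2, -0.5, -2.7]
grip_width: 61.2
finger_force: 88.1
```

>>> apply_moves --commands '[{"grip": 0.5, "dp": [0.15, 0, 0], "turn": [0, 0, 0]}, {"grip": 0.5, "dp": [0.3, 0, 0], "turn": [0, 0, 0]}, {"grip": 0.5, "dp": [0.3, 0, 0], "turn": [0, 0, 0]}]'

```text
t: 12.35
tcp_pos: [521.9, 43.3, 26.4]
tcp_rot: [-0.003, -0.019, 1.0, 0.0]
ft_force: [-6.4, 0.5, -1.3]
grip_width: 61.4
finger_force: 88.3
```

Run:
```python
from h import *
c=snap("top","t2",(265,160,345,265),5.7)
```

```text
(no output)
```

View pics/t2.png

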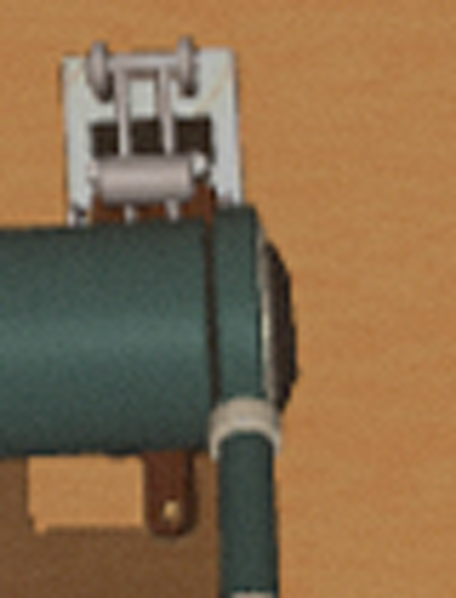

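The top view shows the walnut under the weight at (145,180), handle out at (170,520). Contact with the stops reads −6 N at TCP x=521.9. I'll relieve the push, lower it, release and rise.

>>> apply_moves --commands '[{"grip": 0.5, "dp": [-0.15, 0, -0.1], "turn": [0, 0, 0]}, {"grip": 0.5, "dp": [-0.15, 0, -0.15], "turn": [0, 0, 0]}, {"grip": 0.9, "dp": [-0.15, 0, -0.15], "turn": [0, 0, 0]}, {"grip": 1, "dp": [-0.15, 0, -0.15], "turn": [0, 0, 0]}, {"grip": 1, "dp": [-0.15, 0, -0.15], "turn": [0, 0, 0]}, {"grip": 1, "dp": [-0.15, 0, 1], "turn": [0, 0, 0]}, {"grip": 1, "dp": [-0.15, 0, 4], "turn": [0, 0, 0]}, {"grip": 1, "dp": [-0.15, 0, 8], "turn": [0, 0, 0]}, {"grip": 1, "dp": [-4, -4, 14], "turn": [0, 0, 0]}, {"grip": 1, "dp": [-8, -8, 20], "turn": [0, 0, 0]}, {"grip": 1, "dp": [-8, -8, 20], "turn": [0, 0, 0]}, {"grip": 1, "dp": [-8, -8, 20], "turn": [0, 0, 0]}]'

```text
t: 13.9
tcp_pos: [445.7, -37.9, 231.3]
tcp_rot: [0.004, -0.017, 1.0, -0.001]
ft_force: [0.1, 0.4, -0.3]
grip_width: 85.2
finger_force: 0.0
```

Run:
```python
from h import *
im=[]
c=r.capture("top");s=r.read_state();print(s["tcp_pos"])
a=c["pixels"][155:265,262:422][:,:,::-1];np.savez("pics/t3.npz",**{k:c[k] for k in("fov_y","cx","cy","R","t")})
cv2.imwrite("pics/t3_raw.png",c["pixels"][:,:,::-1])
# dark walnut/cherry masks
hsv=cv2.cvtColor(c["pixels"],cv2.COLOR_RGB2HSV)
for n,(x0,y0,x1,y1) in {"cad":(270,165,320,265),"cherry":(355,180,420,225)}.items():
    h=hsv[y0:y1,x0:x1]; print(n)
    if n=="cad":
        for y in range(0,100,4): print(y0+y,' '.join("%d/%d/%d"%tuple(v) for v in h[y,8:38:3]))
    else:
        for y in range(0,45,6): print(y0+y,' '.join("%d/%d/%d"%tuple(v) for v in h[y,::6]))
```

```text
[445.2325533  -37.13063525 229.25187033]
cad
165 15/146/177 16/144/179 15/148/176 14/151/176 14/152/174 15/146/176 15/144/179 14/149/178 14/144/179 14/140/179
169 13/137/155 8/35/147 14/99/129 13/78/157 13/64/143 11/50/148 11/34/164 9/26/128 19/12/177 17/44/157
173 16/44/178 9/31/138 12/66/77 12/63/122 14/62/119 13/22/164 11/41/119 26/13/139 33/13/180 15/42/181
177 36/14/180 28/18/171 21/29/87 18/22/151 35/8/181 14/40/147 21/15/168 39/11/164 18/33/177 33/15/185
181 37/12/184 17/18/129 23/23/99 11/32/112 13/89/66 9/28/118 13/155/41 13/140/51 34/12/146 23/6/182
185 26/10/184 13/36/84 17/109/54 12/30/128 14/100/56 16/54/81 16/100/56 16/115/51 30/16/110 83/6/185
189 41/11/184 13/23/176 12/34/149 16/32/153 9/29/149 12/29/156 11/33/164 40/4/174 19/13/155 135/3/183
193 17/10/182 15/36/127 13/34/144 13/32/145 11/40/142 11/38/142 18/31/138 10/118/93 10/104/66 60/2/162
197 10/40/96 13/140/100 11/155/79 7/29/149 13/158/71 12/170/78 9/61/96 11/146/89 12/177/75 7/21/157
201 15/47/131 14/104/98 13/172/83 11/145/86 10/141/83 11/135/85 9/159/77 11/161/81 11/181/76 15/19/165
205 140/4/180 12/74/107 1
[... 1770 characters left out ...]
/170 14/149/169 14/148/160 13/150/155 15/154/166 8/186/133 8/170/141 10/178/135 9/177/137 15/145/178
198 11/160/67 14/154/171 14/150/167 13/165/147 9/182/143 9/179/141 9/183/135 9/182/129 9/182/139 8/179/138 9/190/130
204 13/152/94 14/153/173 14/152/173 9/191/140 9/178/132 8/174/132 9/181/131 9/179/135 9/177/130 9/183/121 15/151/177
210 13/161/103 14/153/177 9/185/124 9/191/132 9/176/133 8/178/135 8/172/126 8/185/113 14/147/151 14/153/152 14/151/176
216 14/151/105 14/155/174 8/180/133 13/160/147 7/178/133 8/180/116 14/153/177 14/156/152 13/146/152 14/152/153 15/150/178
222 15/150/117 14/156/175 15/155/164 14/157/166 14/153/135 14/160/148 14/158/165 14/148/148 14/150/155 14/151/154 15/149/175
```

>>> apply_moves --commands '[{"grip": 1, "dp": [1.5, -2.5, 0], "turn": [0, 0, -8]}, {"grip": 1, "dp": [3.5, -5, 0], "turn": [0, 0, -18]}, {"grip": 1, "dp": [5.5, -8, 0], "turn": [0, 0, -28]}, {"grip": 1, "dp": [7.5, -11, 0], "turn": [0, 0, -38]}, {"grip": 1, "dp": [9.5, -14, 0], "turn": [0, 0, -48]}, {"grip": 1, "dp": [11.5, -17, 0], "turn": [0, 0, -58]}, {"grip": 1, "dp": [12.7, -19, 0], "turn": [0, 0, -66.9]}, {"grip": 1, "dp": [12.7, -19, 0], "turn": [0, 0, -66.9]}, {"grip": 1, "dp": [12.7, -19, 0], "turn": [0, 0, -66.9]}]'

```text
t: 15.08
tcp_pos: [570.9, -225.5, 225.6]
tcp_rot: [-0.002, 0.535, 0.845, 0.0]
ft_force: [-0.1, 1.0, -0.1]
grip_width: 85.4
finger_force: 0.0
```

```bash
cat > ch.py <<'E'
from h import *
def meas(n,f):
    c=snap(n,f)
    hsv=cv2.cvtColor(c["pixels"],cv2.COLOR_RGB2HSV)
    m=((hsv[...,0]<=11)&(hsv[...,1]>165)&(hsv[...,2]>70)).astype(np.uint8)
    k,l,st,_=cv2.connectedComponentsWithStats(cv2.morphologyEx(m,cv2.MORPH_OPEN,np.ones((3,3))))
    for i in range(1,k):
        if st[i,4]<400: continue
        cn=max(cv2.findContours((l==i).astype(np.uint8),cv2.RETR_EXTERNAL,cv2.CHAIN_APPROX_NONE)[0],key=len)[:,0]
        W=np.array([ray(c,u,v,34)[:2] for u,v in cn],np.float32)
        rr=cv2.minAreaRect(W); print(st[i].tolist(),np.round(rr[0],1),np.round(rr[1],1),round(rr[2],1))
E
python3 - <<'E'
from ch import *
meas("wrist","w4"); meas("top","t4")
s=r.read_state();q=np.array(s["tcp_rot"]);print(s["tcp_pos"],2*np.degrees(np.arctan2(q[2],q[1]))-90)
E
```

```text
[294, 91, 60, 167, 7640] [ 569.8 -226.4] [ 62.5 178.2] 24.6
[583, 137, 54, 52, 1593] [831.4 -82.4] [55.  53.3] 25.4
[358, 189, 43, 31, 527] [ 560.2 -208.7] [ 61.9 136.1] 26.8
[ 570.90506172 -225.46083064  226.46431502] 25.354480193028664
```

>>> apply_moves --commands '[{"grip": 1, "dp": [-0.1, -0.1, -3], "turn": [0, 0, -0.7]}, {"grip": 1, "dp": [-0.1, -0.1, -7], "turn": [0, 0, -0.7]}, {"grip": 1, "dp": [-0.1, -0.1, -11], "turn": [0, 0, -0.7]}, {"grip": 1, "dp": [-0.1, -0.1, -15], "turn": [0, 0, -0.7]}, {"grip": 1, "dp": [-0.1, -0.1, -18], "turn": [0, 0, -0.7]}, {"grip": 1, "dp": [-0.1, -0.1, -19.7], "turn": [0, 0, -0.7]}, {"grip": 1, "dp": [-0.1, -0.1, -20.6], "turn": [0, 0, -0.7]}, {"grip": 1, "dp": [-0.1, -0.1, -20.6], "turn": [0, 0, -0.7]}, {"grip": 1, "dp": [-0.1, -0.1, -20.6], "turn": [0, 0, -0.7]}]' --newtons 40

```text
t: 16.3
tcp_pos: [571.5, -228.2, 22.7]
tcp_rot: [0.001, 0.541, 0.841, 0.0]
ft_force: [0.1, -0.2, -0.2]
grip_width: 85.3
finger_force: 0.0
```

>>> apply_moves --commands '[{"grip": 0.6, "dp": [0, 0, 0], "turn": [0, 0, 0]}, {"grip": 0.5, "dp": [0, 0, 0], "turn": [0, 0, 0]}, {"grip": 0.5, "dp": [0, 0, 0], "turn": [0, 0, 0]}, {"grip": 0.5, "dp": [0, 0, 0], "turn": [0, 0, 0]}, {"grip": 0.5, "dp": [0, 0, 0], "turn": [0, 0, 0]}]' --newtons 50

```text
t: 16.92
tcp_pos: [571.6, -228.3, 23.0]
tcp_rot: [0.001, 0.541, 0.841, 0.0]
ft_force: [-0.5, 0.8, 5.6]
grip_width: 62.2
finger_force: 55.0
```

>>> apply_moves --commands '[{"grip": 1, "dp": [0, 0, 0], "turn": [0, 0, 0]}, {"grip": 1, "dp": [-0.1, 0.2, -0.2], "turn": [0, 0, 0]}, {"grip": 1, "dp": [-0.1, 0.2, -0.35], "turn": [0, 0, 0]}, {"grip": 0.6, "dp": [-0.1, 0.2, -0.35], "turn": [0, 0, 0]}, {"grip": 0.5, "dp": [-0.1, 0.2, -0.35], "turn": [0, 0, 0]}, {"grip": 0.5, "dp": [-0.1, 0.2, -0.35], "turn": [0, 0, 0]}, {"grip": 0.5, "dp": [-0.1, 0.2, -0.35], "turn": [0, 0, 0]}]'

```text
t: 17.8
tcp_pos: [569.6, -225.8, 17.9]
tcp_rot: [0.0, 0.541, 0.841, 0.0]
ft_force: [0.7, -0.2, 1.2]
grip_width: 62.5
finger_force: 56.2
```

Run:
```python
from h import *
s=r.read_state();q=np.array(s["tcp_rot"]);print(s["tcp_pos"],2*np.degrees(np.arctan2(q[2],q[1]))-90,s["ft_force"],s["grip_width"])
```

```text
[ 569.55296997 -225.78912569   17.88491202] 24.525556268188794 [ 0.72625858 -0.24839584  1.23026428] 62.535737129385666
```

>>> apply_moves --commands '[{"grip": 0.5, "dp": [0, 0, 1], "turn": [0, 0, 0]}, {"grip": 0.5, "dp": [0, 0, 4], "turn": [0, 0, 0]}, {"grip": 0.5, "dp": [0, 0, 8], "turn": [0, 0, 0]}, {"grip": 0.5, "dp": [-1, 2, 12], "turn": [0, 0, 3]}, {"grip": 0.5, "dp": [-3, 5, 12], "turn": [0, 0, 11]}, {"grip": 0.5, "dp": [-5, 9, 12], "turn": [0, 0, 21]}, {"grip": 0.5, "dp": [-7, 13, 12], "turn": [0, 0, 31]}, {"grip": 0.5, "dp": [-9, 17, 12], "turn": [0, 0, 41]}, {"grip": 0.5, "dp": [-11, 21, 12], "turn": [0, 0, 51]}, {"grip": 0.5, "dp": [-13, 25, 12], "turn": [0, 0, 61]}, {"grip": 0.5, "dp": [-14, 26.6, 12], "turn": [0, 0, 67.6]}, {"grip": 0.5, "dp": [-14, 26.6, 12], "turn": [0, 0, 67.6]}]' --newtons 80

```text
t: 19.3
tcp_pos: [428.3, 41.2, 137.8]
tcp_rot: [-0.0, -0.019, 1.0, -0.0]
ft_force: [0.3, 0.6, -0.3]
grip_width: 61.4
finger_force: 88.4
```

>>> apply_moves --commands '[{"grip": 0.5, "dp": [0, 0, 0], "turn": [0, 0, 0]}, {"grip": 0.5, "dp": [0, 0, 0], "turn": [0, 0, 0]}]'

```text
t: 19.55
tcp_pos: [429.9, 39.6, 137.9]
tcp_rot: [0.0, -0.018, 1.0, -0.0]
ft_force: [-0.6, 0.2, -0.9]
grip_width: 61.9
finger_force: 88.4
```

Run:
```python
from h import *
s=r.read_state();q=np.array(s["tcp_rot"]);print(s["tcp_pos"],q,2*np.degrees(np.arctan2(q[2],q[1]))-90,s["ft_force"],s["grip_width"])
```

```text
[429.85488954  39.57989173 137.91438548] [ 1.19637757e-04 -1.75437265e-02  9.99846083e-01 -1.15233541e-04] 92.01046614184528 [-0.6196924   0.21602114 -0.89892367] 61.85192209096175
```

>>> apply_moves --commands '[{"grip": 0.5, "dp": [0, 0, -2], "turn": [0, 0, 0]}, {"grip": 0.5, "dp": [0, 0, -5], "turn": [0, 0, 0]}, {"grip": 0.5, "dp": [0, 0, -7.5], "turn": [0, 0, 0]}, {"grip": 0.5, "dp": [0, 0, -9], "turn": [0, 0, 0]}, {"grip": 0.5, "dp": [0, 0, -9.9], "turn": [0, 0, 0]}, {"grip": 0.5, "dp": [0, 0, -9.9], "turn": [0, 0, 0]}, {"grip": 0.5, "dp": [0, 0, -9.9], "turn": [0, 0, 0]}]'

```text
t: 20.42
tcp_pos: [430.2, 40.3, 39.6]
tcp_rot: [0.001, -0.018, 1.0, -0.0]
ft_force: [-0.2, 0.3, -0.1]
grip_width: 61.5
finger_force: 88.4
```

>>> apply_moves --commands '[{"grip": 0.5, "dp": [1, 0, 0], "turn": [0, 0, 0]}, {"grip": 0.5, "dp": [2, 0.1, 0], "turn": [0, 0, 0]}, {"grip": 0.5, "dp": [3, 0.1, 0], "turn": [0, 0, 0]}, {"grip": 0.5, "dp": [4, 0.2, 0], "turn": [0, 0, 0]}, {"grip": 0.5, "dp": [4, 0.2, 0], "turn": [0, 0, 0]}, {"grip": 0.5, "dp": [4, 0.2, 0], "turn": [0, 0, 0]}]'

```text
t: 21.18
tcp_pos: [469.0, 42.3, 38.4]
tcp_rot: [-0.0, -0.019, 1.0, -0.0]
ft_force: [-0.3, 0.0, -0.1]
grip_width: 61.8
finger_force: 88.3
```

>>> apply_moves --commands '[{"grip": 0.5, "dp": [0.8, 0, 0], "turn": [0, 0, 0]}, {"grip": 0.5, "dp": [1.6, 0, 0], "turn": [0, 0, 0]}, {"grip": 0.5, "dp": [2.4, 0.1, 0], "turn": [0, 0, 0]}, {"grip": 0.5, "dp": [3.2, 0.1, 0], "turn": [0, 0, 0]}, {"grip": 0.5, "dp": [4, 0.1, 0], "turn": [0, 0, 0]}, {"grip": 0.5, "dp": [4.5, 0.1, 0], "turn": [0, 0, 0]}, {"grip": 0.5, "dp": [4.5, 0.1, 0], "turn": [0, 0, 0]}]'

```text
t: 22.05
tcp_pos: [515.7, 43.3, 39.2]
tcp_rot: [0.001, -0.018, 1.0, 0.0]
ft_force: [1.4, -0.9, -2.8]
grip_width: 61.7
finger_force: 88.2
```

>>> apply_moves --commands '[{"grip": 0.5, "dp": [0.2, 0, 0], "turn": [0, 0, 0]}, {"grip": 0.5, "dp": [0.4, 0, 0], "turn": [0, 0, 0]}, {"grip": 0.5, "dp": [0.4, 0, 0], "turn": [0, 0, 0]}]'

```text
t: 22.42
tcp_pos: [518.3, 43.3, 38.7]
tcp_rot: [0.0, -0.019, 1.0, -0.0]
ft_force: [-0.6, 0.5, -3.2]
grip_width: 61.7
finger_force: 88.2
```

>>> apply_moves --commands '[{"grip": 0.5, "dp": [0.2, 0, 0], "turn": [0, 0, 0]}, {"grip": 0.5, "dp": [0.35, 0, 0], "turn": [0, 0, 0]}, {"grip": 0.5, "dp": [0.35, 0, 0], "turn": [0, 0, 0]}]'

```text
t: 22.8
tcp_pos: [521.1, 43.3, 38.5]
tcp_rot: [-0.001, -0.018, 1.0, 0.0]
ft_force: [-2.4, -0.3, -3.0]
grip_width: 61.7
finger_force: 88.2
```

>>> apply_moves --commands '[{"grip": 0.5, "dp": [0.15, 0, 0], "turn": [0, 0, 0]}, {"grip": 0.5, "dp": [0.15, 0, 0], "turn": [0, 0, 0]}]'

```text
t: 23.05
tcp_pos: [521.1, 43.3, 38.0]
tcp_rot: [-0.002, -0.019, 1.0, 0.0]
ft_force: [-6.9, -0.1, -0.9]
grip_width: 61.8
finger_force: 88.4
```

>>> apply_moves --commands '[{"grip": 0.5, "dp": [-0.15, 0, -0.1], "turn": [0, 0, 0]}, {"grip": 0.5, "dp": [-0.15, 0, -0.15], "turn": [0, 0, 0]}, {"grip": 0.9, "dp": [-0.15, 0, -0.15], "turn": [0, 0, 0]}, {"grip": 1, "dp": [-0.15, 0, -0.15], "turn": [0, 0, 0]}, {"grip": 1, "dp": [-0.15, 0, -0.15], "turn": [0, 0, 0]}, {"grip": 1, "dp": [-0.15, 0, 1], "turn": [0, 0, 0]}, {"grip": 1, "dp": [-0.15, 0, 4], "turn": [0, 0, 0]}, {"grip": 1, "dp": [-0.15, 0, 8], "turn": [0, 0, 0]}, {"grip": 1, "dp": [-3, 0, 12], "turn": [0, 0, 0]}, {"grip": 1, "dp": [-6, -0.5, 16], "turn": [0, 0, 0]}, {"grip": 1, "dp": [-6, -0.5, 18], "turn": [0, 0, 0]}, {"grip": 1, "dp": [-6, -0.5, 18], "turn": [0, 0, 0]}]'

```text
t: 24.55
tcp_pos: [465.0, 38.3, 222.0]
tcp_rot: [0.003, -0.019, 1.0, 0.0]
ft_force: [0.2, 0.9, 0.7]
grip_width: 85.5
finger_force: 0.0
```

Run:
```python
from h import *
a=r.capture("wrist"); b=r.capture("top"); d=r.capture("scene")
for n,c in(("fw",a),("ft",b),("fs",d)):
    np.savez("pics/"+n+".npz",**{k:c[k] for k in("fov_y","cx","cy","R","t")}); cv2.imwrite("pics/"+n+"_raw.png",c["pixels"][:,:,::-1])
bg=lambda c,x0,y0,x1,y1,s: cv2.resize(np.ascontiguousarray(c["pixels"][y0:y1,x0:x1,::-1]),None,fx=s,fy=s,interpolation=cv2.INTER_CUBIC)
W=np.zeros((600,800,3),np.uint8)
w=bg(a,190,0,440,400,1.5);W[:600,:375]=w
s=bg(d,245,195,365,295,3.5);W[:350,378:798]=s
t=bg(b,262,160,345,265,2.35);W[352:352+t.shape[0],378:378+t.shape[1]]=t
cv2.imwrite("pics/final.png",W);s=r.read_state();print(s["tcp_pos"])
```

```text
[462.90862248  38.28402622 217.8984269 ]
```

View pics/final.png

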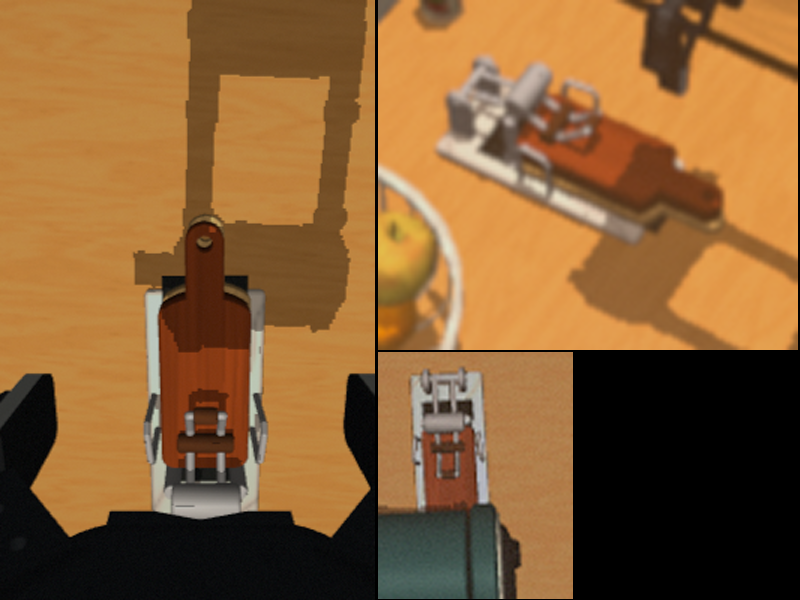

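Run:
```python
from h import *
c=np.load("pics/fw.npz")
P=lambda u,v,z: ray(c,190+(u+.5)/1.5-.5,(v+.5)/1.5-.5,z)[:2].round(1).tolist()
print("cherry handle",P(205,223,52),"cherry tip",P(176,467,52),P(235,468,52),"cherry sides",P(159,340,52),P(250,340,52),"beech handle top",P(205,215,28),"walnut?",P(205,220,40))
print("mat corner",P(163,277,16),P(247,277,16),"cherry shoulders",P(161,305,52),P(249,305,52))
im=cv2.imread("pics/fw_raw.png"); u=190+int(205/1.5)
print([(v,im[v,u][::-1].tolist()) for v in range(139,156)])
# expected pixels for home handle ends, origin (543.5,44.1) yaw 2.1
a=np.radians(2.1)
for z,n in((16,"b-under"),(28,"beech"),(40,"walnut"),(52,"cherry")):
    print(n,np.round(proj(c,[543.5-114*np.cos(a),44.1-114*np.sin(a),z]),1))
```

```text
cherry handle [431.4, 40.6] cherry tip [611.8, 26.3] [611.1, 70.1] cherry sides [512.3, 12.3] [510.0, 74.7] beech handle top [428.6, 40.8] walnut? [430.8, 40.7]
mat corner [476.1, 11.7] [473.8, 73.7] cherry shoulders [487.3, 13.2] [485.1, 72.4]
[(139, [117, 80, 41]), (140, [118, 80, 39]), (141, [114, 78, 38]), (142, [95, 66, 33]), (143, [80, 61, 35]), (144, [117, 89, 52]), (145, [119, 91, 55]), (146, [110, 83, 48]), (147, [54, 36, 20]), (148, [36, 16, 7]), (149, [56, 23, 9]), (150, [81, 35, 14]), (151, [82, 35, 12]), (152, [81, 33, 10]), (153, [81, 33, 9]), (154, [82, 34, 10]), (155, [81, 34, 13])]
b-under [325.6 143. ]
beech [325.7 144.1]
walnut [325.7 145.3]
cherry [325.9 146.5]
```

The final picture shows all three boards stacked under the arm. Their handle ends at about (205,220) measure within 3 mm of each other, on the centre line, and the gripper is clear. I'm handing in.

```bash
python3 -c "
from cell import r
print(r.sign_off())"
```

```text
the job is handed in; nothing more can be done
None
```

The walnut board is turned round and the cherry board tucked in; all three lie squared up under the arm, handle ends within about 3 mm of each other. I handed the job in at about 25 s, but the sign-off gave no verdict.

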